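# Stack controller cases on a spring dock and hold them on the contacts

## Robot

A 7-joint arm with a two-finger parallel gripper is mounted at the origin on the work surface. World frame = base frame: x ahead of the robot, y to its left, z up, the work surface at z = 0. Lengths are in mm, angles in rad, forces in N, time in s.
With the tool pointing down it reaches from about 400 to 900 mm from the base axis. Payload 5.6 kg.
Tool frame: the origin (TCP) lies midway between the tips of the shut fingers; the grasp point (between the pads) lies 19 mm behind it; z points along the fingers, y is the line along which they close (so a half turn about z gives the same grasp; the last joint's range is limited). The gripper opens to 92 mm and grips with 3 to 60 N. Pads are 20 mm wide; open, the fingers measure 128 mm over their backs; the gripper's body (75 mm by 189 mm) begins 69 mm behind the grasp point.
Start: joints at [-1.21, 0.468, -0.012, 1.603, 0.006, 1.071, -0.056], TCP at [255.436, 597.714, 214.592] pointing down, gripper open.
Joint ranges: [-2.53, 2.53], [-0.31, 2.02], [-1.57, 1.55], [0.28, 2.44], [-1.29, 4.43], [0.15, 1.84], [-2.92, 2.92]. Speed limits (rad/s): [2.57, 2.57, 3.14, 3.14, 3.14, 3.14, 3.14].

## Interface

Orientations are given as a rotation vector (axis times angle).
In Python, from cell import robot, grip, kin, viewer gives the robot as it stands. Calls block until the motion is done:
- robot.movep(position, orientation): joint-space move of the TCP to a pose.
- robot.servo_line(position, feed=150, rotation=None): straight line of the TCP; rotation=None keeps the orientation; feed is the mean speed in mm/s.
- robot.goto_joints(angles): joint-space move.
- grip(opening, newtons=None): opening from 0.0 (shut) to 1.0 (fully open); newtons is the grip in N (None keeps the last); returns when the fingers have stopped.
- robot.hold(seconds).
- kin.ik(position, orientation): joint angles nearest the present ones, or None.
- robot.observe(): the state.
- viewer.read_camera(name): name is "scene" or "top"; returns the picture (420x560x3 uint8, red, green, blue); there is no depth.
- viewer.camera_info(name): a dict with "camera_matrix" (3x3 intrinsics, pixels), "k1" (the pictures are not rectified: a ray, as slopes to the right and down, at radius r is drawn at 1 + k1 r^2 times it, then the intrinsics apply), "R" (3x3) and "t" (3): a world point X has camera coordinates R X + t. Camera axes: x right, y down, z forward; pixel columns grow to the right and rows downward; lengths in mm; the calibration is good to about 2 mm. A picture is of the moment at which its call begins. camera_info takes no time and is no camera call.
A pose or a line that the arm cannot do raises robot.IKError and nothing moves.
- robot.job_done(): hands the job in; it is judged then, once.
Trained networks look in the newest picture that a camera, given by its name, has taken for a name from the list of things; names that differ only in an ending like _2 or _b are one class to them, and where a whole thing is asked for, a point or a joint stands for the part that bears it (a point fixed in the world has none). Each returns a list of dicts, best first, with "confidence" (0 to 1); they miss things now and then, are a little off and sometimes report something else, mostly with a low value. They report only what shows in the picture. A call takes as long as a camera call. They do not tell look-alikes from the thing itself.
- viewer.silhouettes(name, camera): "mask" (420x560 bool, what is visible of it).
- viewer.pinpoint(name, camera): "at" ([x, y, z] in mm, in the coordinates of the camera as it stood for that picture, good to about 4 mm: a listed point, or the origin of a listed thing).
The state is a dict: "t": time; "joints": joint angles; "joint_velocities": joint speeds; "joint_torque": joint torques, N m; "tcp_pos": TCP position; "tcp_rot": TCP orientation; "contact_force": force on the tool from outside, world axes, zero at the start; "wrist_torque": the same for the moment, N m; "grip_width": opening from 0.0 (shut) to 1.0 (fully open); "grip_force": force on a finger pad.
Only numpy, scipy, OpenCV 4.12 (cv2) and the standard library are available. Lean on these libraries where they do the work, as an engineer would, in place of code of your own. Each camera call takes 0.05 s, during which the arm holds its last target. There are 200 camera calls.

## Task

On the spring dock stands the largest of three closed black controller cases: set the middle-sized case on it and then the smallest on top, each centred and square to the case below. Then push the column down from its top so that the spring bed goes down 12 mm, half of its 24 mm travel, and keep it there: the program finishes while still holding it down with the fingers on the smallest case. Never run the bed onto its bottom stop, and leave the other things on the bench where they are.

Things in the scene. Friction and masses are not known exactly. Their poses are not given: they have to be found in the camera images.
- dock: Spring dock, fixed to the bench (its place differs from run to run): grey foot plate 170 x 130 x 12 mm with four steel guide posts, 8 mm thick, at its corners (68 mm along x and 52 mm along y from the centre), tops 78 mm above the bench. Origin: centre of the foot's underside, on the bench; x along its long side, z up.
- bed_top (a point): Centre of the upper face of the dock's aluminium bed plate (154 x 120 mm, 10 mm thick, 5 mm ledges around the largest case); 62 mm above the bench when the bed is up. It moves with the bed.
- bed (a joint): Travel of the bed in m: 0 = up at rest, grows as it is pushed straight down, 0.024 = on its bottom stop. Springs push it up: it stays at 0 under the weight of the three cases and starts to move when they are pushed with a further 4 to 8 N; each further mm takes 0.3 N, so 12 mm needs about 8 to 12 N and the bottom stop about 12 to 15 N on top of the column. It springs back up when let go.
- base_case: Largest black case with a grey seam, 120 (x) x 84 (y) x 45 (z) mm, about 0.3 kg; it already stands on the bed between the ledges, in line with the dock. Its top is 107 mm above the bench at rest. Origin: centre of underside; flat top.
- middle_case: Middle-sized black case with a grey seam, 100 (x) x 66 (y) x 40 (z) mm, about 0.22 kg, loose on the bench at the start. Origin: centre of underside; flat top. Grip it across its 66 mm width.
- top_case: Smallest black case with a grey seam, 80 (x) x 50 (y) x 35 (z) mm, about 0.16 kg, loose on the bench at the start. Origin: centre of underside; flat top. Grip it across its 50 mm width. Once stacked its top is 182 mm above the bench while the bed is up.
- multimeter: Bystander: yellow multimeter lying flat, 150 x 75 x 32 mm, long along its x. Origin: centre of underside.
- end_ring: Bystander: aluminium motor end ring lying flat, 96 mm across, 28 mm high. Origin: centre of underside.
- screwdriver: Bystander: red-handled screwdriver lying along its x.
- wrench: Bystander: steel wrench lying along its x.
- carton: Bystander: small closed cardboard carton 100 x 75 x 50 mm. Origin: centre of underside.
- bearing: Bystander: steel bearing hub, 52 mm across, 30 mm high. Origin: centre of underside.
Mind the look-alikes: they are no part of the job. Leave any pink or purple look-alike of the top_case alone. What is shaped like the base_case but blue or red is not meant.

How it is judged (in metres and radians):
On the way, in this order (a step that is already met when the one before it is completed fails the run):
1. the middle-sized case stands centred and square on the largest (horizontal distance between middle_case and base_case below 0.01 m and angle between the x axis of middle_case and the x axis of base_case, either way round below 0.12 rad and z of middle_case in the frame of base_case between 0.041 and 0.049 m and angle between middle_case's own z axis and vertical below 0.06 rad), for 0.2 s.
2. the smallest case stands centred and square on the middle-sized one (all of step 1 and horizontal distance between top_case and middle_case below 0.01 m and angle between the x axis of top_case and the x axis of middle_case, either way round below 0.12 rad and z of top_case in the frame of middle_case between 0.036 and 0.044 m and angle between top_case's own z axis and vertical below 0.06 rad), for 0.2 s.
At the end, for the whole second after the job is handed in: Fingers on the smallest case (over 3 N) hold the bed still at 8 to 16 mm down, the robot not touching the dock; the cases stand upright on one another by size, each within 10 mm and 0.12 rad of the one below, the largest within 10 mm of the bed's centre (all of step 2 and horizontal distance between base_case and bed_top below 0.01 m and value of joint bed between 0.008 and 0.016 m and velocity of joint bed between -0.01 and 0.01 m/s and contact force between the fingers and top_case above 3 N and contact force between each of the arm, the fingers and dock below 0.5 N and linear speed of top_case below 0.01 m/s); the arm keeps its last pose, push and grip.
It fails at once if the bed is run onto its bottom stop (beyond 22.5 mm) (value of joint bed above 0.0225 m).
It fails at once if another thing on the bench is moved by more than 30 mm (distance of any of multimeter, end_ring, screwdriver, wrench, carton, bearing from where it was at the start of the episode above 0.03 m).
It also fails if it takes over 72 s, if anything falls off the work surface, if the arm or the gripper's body presses on something with over 40 N, if the wrist force passes 120 N, or if a joint passes its speed limit or range.

## Working session

There is one attempt and no reset: what is moved stays moved. The work goes in short steps, each a Python script; the robot and the scene stay as the last script left them, time stands still between calls to the robot, and variables do not carry over. Pictures are saved under pics/ and viewed, at most 10 in all, crops included, and the job is handed in when it is done.

```bash
ls; mkdir -p pics
python3 - <<'E'
from cell import robot,viewer
import cv2,numpy as np
for c in("top","scene"):
    im=viewer.read_camera(c); cv2.imwrite(f"pics/{c}0.png",im[:,:,::-1])
    ci=viewer.camera_info(c); R=np.array(ci["R"]);t=np.array(ci["t"]); print(c,ci["k1"],np.round(ci["camera_matrix"],1).tolist(),np.round(-R.T@t))
    for n in("dock","bed_top","base_case","middle_case","top_case"):
        for d in viewer.pinpoint(n,c)[:4]: print(n,round(d["confidence"],2),np.round(R.T@(np.array(d["at"])-t)))
print(robot.observe())
E
```

```text
pics
top -0.07397773944966507 [[450.4, 0.0, 282.9], [0.0, 450.4, 216.7], [0.0, 0.0, 1.0]] [ 449.  -22. 1125.]
dock 0.86 [ 536. -235.    1.]
dock 0.16 [ 730. -236.    1.]
bed_top 0.65 [319. 302.   1.]
base_case 0.96 [ 539. -235.   66.]
base_case 0.92 [ 488. -432.   -0.]
base_case 0.81 [ 310. -352.    0.]
base_case 0.69 [399.   9.   2.]
middle_case 0.86 [578.  22.   2.]
top_case 0.91 [491. 395.  -4.]
top_case 0.91 [610. 333.   1.]
top_case 0.62 [488. 266.  -1.]
top_case 0.48 [771. -21.   1.]
scene -0.08335104181210817 [[388.1, 0.0, 279.3], [0.0, 388.1, 205.6], [0.0, 0.0, 1.0]] [975. 422. 849.]
dock 0.71 [ 537. -235.   -2.]
bed_top 0.95 [ 537. -242.   63.]
base_case 0.94 [ 538. -237.   61.]
base_case 0.74 [ 308. -355.   -3.]
base_case 0.68 [ 491. -431.    0.]
middle_case 0.82 [580.  18.   2.]
top_case 0.7 [485. 264.  -0.]
top_case 0.67 [488. 393.  -2.]
top_case 0.6 [613. 335.   1.]
{'t': 0.6, 'joints': array([-1.20999826,  0.46748318, -0.01158249,  1.60270715,  0.00598947,
        1.07141569, -0.05630132]), 'joint_velocities': array([ 1.78872210e-03, -2.41235387e-03, -6.54729241e-04, -8.32046605e-04,
       -4.81069880e-04,  9.10384755e-04,  9.09062281e-05]), 'joint_torque': array([-7.18317369e-04, -5.20137870e+01, -1.27460450e-02, -2.43953151e+01,
       -5.65391569e-02,  1.15224818e-02,  6.09404060e-05]), 'tcp_pos': array([255.44140209, 597.70327283, 214.60030442]), 'tcp_rot': array([6.30119358e-01, 3.07770931e+00, 2.38938562e-05]), 'contact_force': array([-1.11407343, -0.33462016,  0.22470745]), 'wrist_torque': array([0.01529287, 0.02558345, 0.01472301]), 'grip_force': 0.0, 'grip_width': 0.9999890693108938}
```

View pics/top0.png

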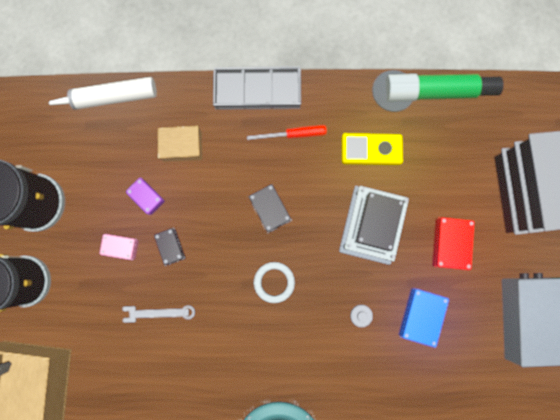

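View pics/scene0.png

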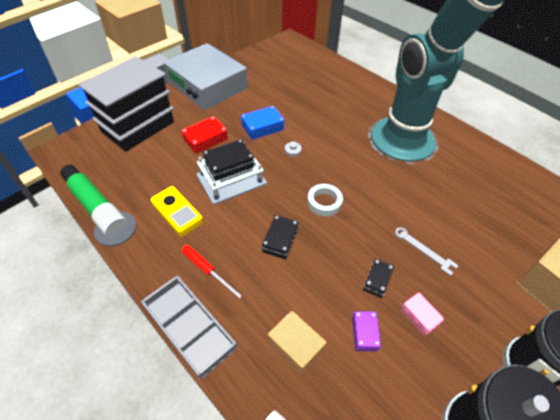

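The top view shows the black middle case at about (270,208), the black small case at (169,247), and the base case on the dock at (381,222). The pink, purple, red and blue boxes are the look-alikes. Next I'll fit each box pose to the masks from both cameras.

```bash
cat > h.py <<'E'
import numpy as np, cv2
from scipy.optimize import minimize
from cell import robot,grip,kin,viewer
DIM={"base_case":(120,84,45),"middle_case":(100,66,40),"top_case":(80,50,35)}
def proj(X,ci):
    p=np.asarray(X)@np.array(ci["R"]).T+np.array(ci["t"]); s=p[:,:2]/p[:,2:]
    s=s*(1+ci["k1"]*(s**2).sum(1,keepdims=True)); K=np.array(ci["camera_matrix"])
    return s@K[:2,:2].T+K[:2,2]
def box(n,x,y,a,z):
    l,w,h=DIM[n]; c=np.array([(i*l/2,j*w/2,k*h) for i in(-1,1) for j in(-1,1) for k in(0,1)])
    r=np.array([[np.cos(a),-np.sin(a)],[np.sin(a),np.cos(a)]])
    c[:,:2]=c[:,:2]@r.T+[x,y]; c[:,2]+=z; return c
def render(n,q,z,ci,S=4):
    m=np.zeros((420*S,560*S),np.uint8)
    cv2.fillConvexPoly(m,cv2.convexHull(np.round((proj(box(n,*q,z),ci)+.5)*S).astype(np.int32)),1)
    return m
def masks(n,guess,z,cams=("top","scene")):
    out={}
    for c in cams:
        viewer.read_camera(c); ci=viewer.camera_info(c); g=proj([[*guess,z+DIM[n][2]/2]],ci)[0]
        best=None
        for d in viewer.silhouettes(n,c):
            ys,xs=np.nonzero(d["mask"]); e=np.hypot(xs.mean()-g[0],ys.mean()-g[1])
            if e<20 and (best is None or e<best[0]): best=(e,d["mask"])
        if best: out[c]=best[1]
    return out
def fit(n,guess,z,cams=("top","scene")):
    ms=masks(n,guess,z,cams); res={}
    for key in list(ms)+["both"]:
        use=list(ms) if key=="both" else [key]
        big={c:cv2.resize(ms[c].astype(np.uint8),None,fx=4,fy=4,interpolation=cv2.INTER_NEAREST) for c in use}
        cis={c:viewer.camera_info(c) for c in use}
        def cost(v):
            q=(v[0],v[1],v[2]/30)
            return sum(1-(lambda r:(r&big[c]).sum()/(r|big[c]).sum())(render(n,q,z,cis[c])) for c in use)/len(use)
        a0=min(np.arange(-1.5,1.6,.2),key=lambda a:cost((*guess,a*30)))
        v0=np.array([*guess,a0*30])
        r=minimize(cost,v0,method="Nelder-Mead",options=dict(initial_simplex=np.vstack([v0,v0+np.diag([6,6,6])]),xatol=.1,fatol=1e-4))
        res[key]=(r.x[0],r.x[1],r.x[2]/30,1-r.fun)
    return res
def down(a):  # tool down, tool y (closing line) along the case's y for case yaw a
    from scipy.spatial.transform import Rotation as R
    return (R.from_euler("z",a)*R.from_rotvec([np.pi,0,0])).as_rotvec()
E
python3 - <<'E'
from h import *
for n,g,z in(("base_case",(538,-236),62),("middle_case",(579,20),0),("top_case",(487,265),0)):
    for k,v in fit(n,g,z).items(): print(n,k,np.round(v,3))
for a in(0,.5,-.5,1.2): print(a,[kin.ik([538,-236,200],down(a+s)) is not None for s in(0,np.pi)])
E
```

```text
base_case top [ 5.38978e+02 -2.35317e+02 -2.58000e-01  9.72000e-01]
base_case scene [ 5.38580e+02 -2.36137e+02 -2.94000e-01  9.47000e-01]
base_case both [ 5.39003e+02 -2.35263e+02 -2.70000e-01  9.58000e-01]
middle_case top [5.81111e+02 2.10330e+01 4.64000e-01 9.41000e-01]
middle_case scene [5.80364e+02 2.05540e+01 4.67000e-01 9.40000e-01]
middle_case both [5.80967e+02 2.06030e+01 4.70000e-01 9.40000e-01]
top_case scene [4.86953e+02 2.67520e+02 3.64000e-01 9.36000e-01]
top_case both [4.86953e+02 2.67520e+02 3.64000e-01 9.36000e-01]
0 [True, True]
0.5 [True, True]
-0.5 [True, True]
1.2 [True, True]
```

```bash
cat >> h.py <<'E'
def yaw_for(a_pick,a_place,p,q):
    """half-turn choice keeping the last joint well inside its range at both ends"""
    best=None
    for s in(0,np.pi,-np.pi):
        j=[kin.ik([*p,180],down(a_pick+s)),kin.ik([*q,300],down(a_place+s))]
        if any(k is None for k in j): continue
        e=max(abs(k[6]) for k in j)+abs(j[0][6]-j[1][6])
        if best is None or e<best[0]: best=(e,s,j)
    return best
def pick_place(p,ap,q,aq,ztop,opening,zg=9):
    e,s,j=yaw_for(ap,aq,p,q); print("half turn",s,np.round(j[0],2),np.round(j[1],2))
    c=robot.observe()["tcp_pos"]
    robot.servo_line([c[0],c[1],300]) if c[2]<290 else None
    robot.movep([*p,180],down(ap+s)); grip(opening,20)
    robot.servo_line([*p,60],feed=150); robot.servo_line([*p,zg],feed=50)
    grip(0,20); robot.hold(.2)
    o=robot.observe(); print("grip mm",o["grip_width"]*92,"F",o["grip_force"],o["t"])
    robot.servo_line([*p,280],feed=150); 
    o=robot.observe(); print("lifted mm",o["grip_width"]*92,"F",o["grip_force"],o["contact_force"])
    robot.movep([*q,280],down(aq+s))
    robot.servo_line([*q,ztop+zg+20],feed=120); robot.hold(.3)
    f0=robot.observe()["contact_force"][2]
    z=ztop+zg+4
    while z>ztop+zg-3:
        robot.servo_line([*q,z],feed=20); f=robot.observe()["contact_force"][2]-f0
        if abs(f)>2: break
        z-=1
    print("contact at z",z-ztop-zg,"f",f)
    grip(opening); robot.hold(.2)
    robot.servo_line([*q,z+60],feed=80); robot.servo_line([*q,300]); print("t",robot.observe()["t"])
E
python3 - <<'E'
from h import *
pick_place((581,20.8),.467,(539,-235.4),-.27,107,.95)
c=robot.observe()["tcp_pos"]; robot.movep([487,100,300],down(.36))
im=viewer.read_camera("top"); cv2.imwrite("pics/top1.png",cv2.resize(im[120:320,100:460,::-1],None,fx=2,fy=2))
for n,g,z in(("middle_case",(539,-235),107),("top_case",(487,267),0)):
    for k,v in fit(n,g,z).items(): print(n,k,np.round(v,3))
E
```

```text
half turn 0 [-0.6   0.44  0.66  1.84 -0.33  0.97 -0.9 ] [-0.44  0.42  1.07  1.71 -0.39  1.24 -1.12]
grip mm 65.81659727736033 F 19.941042065620422 7.3583
lifted mm 66.1731102114839 F 19.94428664445877 [ 0.60899227  0.19001586 -2.72051562]
contact at z 0 f 2.290573954821931
t 16.5083
middle_case top [ 5.38102e+02 -2.32894e+02 -2.31000e-01  9.42000e-01]
middle_case scene [ 5.36108e+02 -2.33100e+02 -2.47000e-01  9.25000e-01]
middle_case both [ 5.36441e+02 -2.32143e+02 -2.44000e-01  9.32000e-01]
top_case scene [4.86223e+02 2.67187e+02 3.60000e-01 8.86000e-01]
top_case both [4.86223e+02 2.67187e+02 3.60000e-01 8.86000e-01]
```

View pics/top1.png

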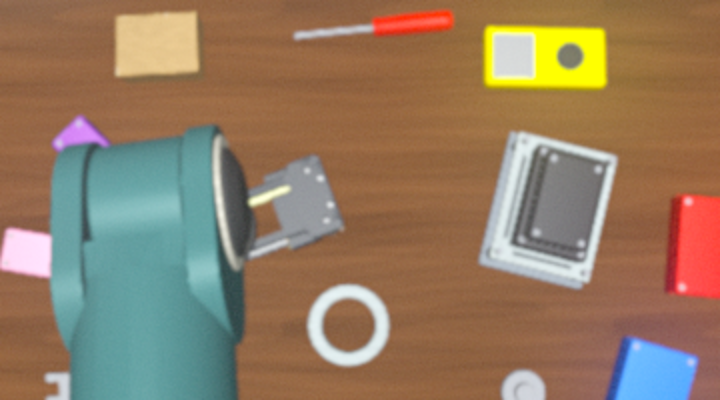

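The middle case sits centred on the base, at crop pixel (565,200). The offset is about 3 mm at most. Next is the smallest case.

Run:
```python
from h import *
pick_place((486.8,267.2),.362,(537.8,-234.2),-.255,147,.8)
c=robot.observe()["tcp_pos"]; robot.movep([487,60,320],down(0))
im=viewer.read_camera("top"); cv2.imwrite("pics/top2.png",cv2.resize(im[150:300,300:480,::-1],None,fx=4,fy=4))
im=viewer.read_camera("scene"); cv2.imwrite("pics/sc2.png",cv2.resize(im[110:230,150:330,::-1],None,fx=4,fy=4))
for n,g,z in(("middle_case",(538,-234),107),("top_case",(538,-234),147)):
    for k,v in fit(n,g,z).items(): print(n,k,np.round(v,3))
```

```text
half turn 0 [-1.16  0.42  0.76  1.91 -0.35  0.95 -1.44] [-0.52  0.5   1.23  1.72 -0.49  1.28 -1.01]
grip mm 50.19807182035869 F 19.995926320552826 22.2667
lifted mm 50.517065874123645 F 19.995273649692535 [ 0.80923168 -0.23759207 -0.88860609]
contact at z -1 f 7.55282222062585
t 31.9167
middle_case top [ 5.36352e+02 -2.31552e+02 -2.48000e-01  2.87000e-01]
middle_case scene [ 5.37448e+02 -2.30909e+02 -2.65000e-01  5.54000e-01]
middle_case both [ 5.36565e+02 -2.31408e+02 -2.66000e-01  4.21000e-01]
top_case top [ 5.38390e+02 -2.32356e+02 -2.57000e-01  9.33000e-01]
top_case scene [ 5.37771e+02 -2.30394e+02 -3.27000e-01  8.70000e-01]
top_case both [ 5.38336e+02 -2.32632e+02 -2.54000e-01  8.95000e-01]
```

View pics/top2.png

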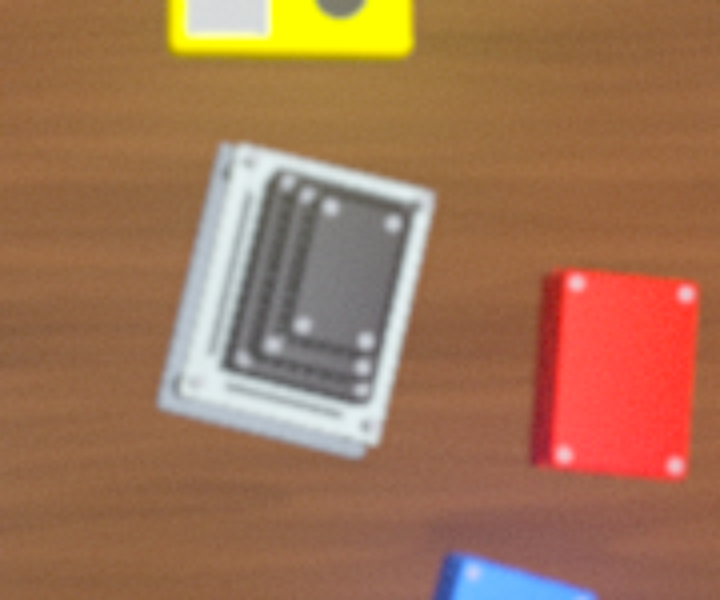

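View pics/sc2.png

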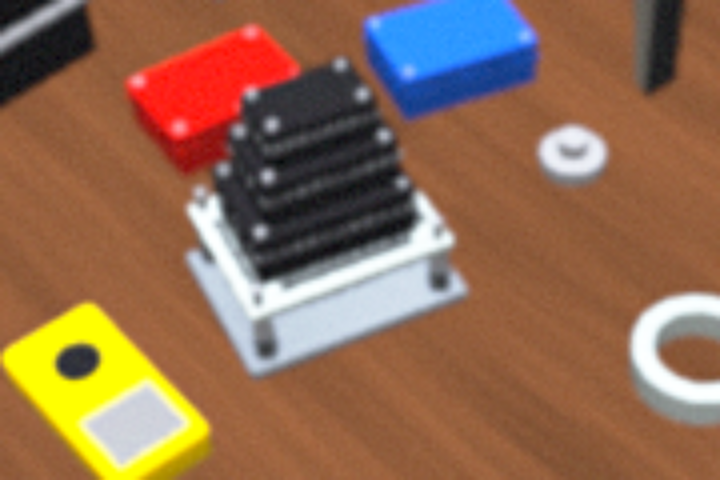

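Both pictures show a square, centred three-case column, with the top case at about (350,275) in the top crop. Now I'll push it down step by step.

Run:
```python
from h import *
s=0; q=(538.,-233.5)
robot.movep([*q,280],down(-.26)); grip(.2,20)
robot.servo_line([*q,195],feed=100); robot.hold(.4)
f0=robot.observe()["contact_force"][2]; z=190.; zc=None
while True:
    robot.servo_line([*q,z],feed=25); robot.hold(.1); o=robot.observe()
    f=o["contact_force"][2]-f0; zt=o["tcp_pos"][2]; print(z,round(zt,2),round(f,2))
    if zc is None and abs(f)>2.: zc=zt
    if abs(f)>25 or z<165 or (zc and zt<=zc-5.5): break
    z-=1
print("zc",zc,o["tcp_pos"],o["t"])
```

```text
190.0 189.98 0.57
189.0 189.01 1.12
188.0 188.0 0.89
187.0 186.98 1.05
186.0 185.99 0.83
185.0 184.98 0.22
184.0 184.0 0.41
183.0 182.99 0.3
182.0 182.48 6.4
181.0 181.62 7.49
180.0 180.66 7.38
179.0 179.69 8.67
178.0 178.72 7.92
177.0 177.75 8.68
176.0 176.8 8.49
zc 182.48365237761504 [ 538.19984633 -233.64306315  176.80151751] 42.3833
```

Run:
```python
from h import *
q=(538.,-233.5)
for z in(173.,170.5,169.5):
    robot.servo_line([*q,z],feed=15); robot.hold(.2); o=robot.observe(); print(z,o["tcp_pos"],o["contact_force"],o["t"])
im=viewer.read_camera("scene"); cv2.imwrite("pics/sc3.png",cv2.resize(im[90:230,150:330,::-1],None,fx=4,fy=4))
ci=viewer.camera_info("scene");R=np.array(ci["R"]);t=np.array(ci["t"])
for n in("bed_top","base_case","top_case"):
    for d in viewer.pinpoint(n,"scene")[:3]: print(n,round(d["confidence"],2),np.round(R.T@(np.array(d["at"])-t)))
```

```text
173.0 [ 538.22989338 -233.6596068   173.93424791] [-2.0384147   0.91285362  8.31964778] 42.9333
170.5 [ 538.21200442 -233.64964298  171.4973223 ] [-2.86752869  1.65091202  9.33005625] 43.45
169.5 [ 538.22130252 -233.67429142  170.54976673] [-2.74475428  1.17555685  9.41806127] 43.9
bed_top 0.9 [ 537. -238.   49.]
bed_top 0.17 [ 539. -233.   -1.]
base_case 0.88 [ 309. -352.   -3.]
base_case 0.77 [ 540. -237.   44.]
base_case 0.77 [ 492. -431.   -2.]
top_case 0.83 [ 537. -234.  135.]
top_case 0.64 [489. 393.  -1.]
top_case 0.59 [615. 332.   4.]
```

View pics/sc3.png

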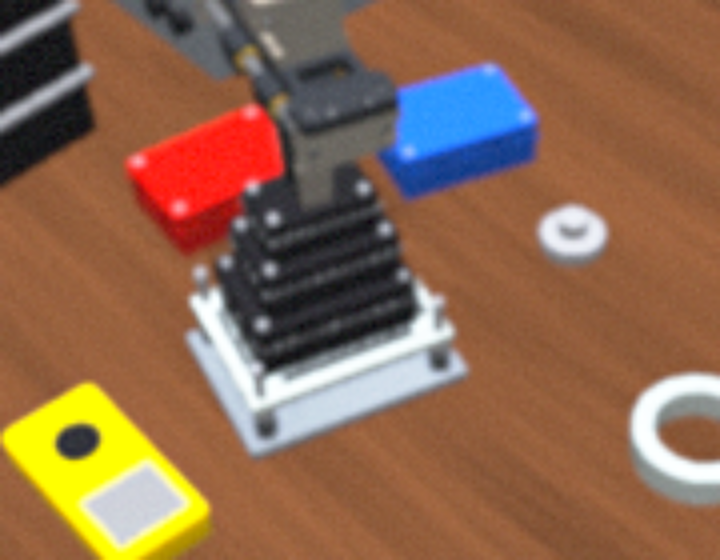

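The bed has gone down about 12 mm: bed_top reads about 49–50 against 62 at rest, and top_case 135 against 147. The column is upright, and the fingers press the centre of the smallest case at crop pixel (318,190).

Run:
```python
from cell import robot
robot.hold(.3); o=robot.observe(); print(o["tcp_pos"],o["contact_force"]); print(robot.job_done())
```

```text
[ 538.22545831 -233.6613891   170.55457903] [-2.79676377  1.96291211 10.05437408]
the job is handed in; nothing more can be done
None
```

The job is handed in: the three cases are stacked centred and square on the dock, and the fingers are holding the bed about 12 mm down with roughly 10 N on the smallest case; the verdict was not shown.

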